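# Hold an inspection probe centred in a guide bore

## Robot

A 6-joint arm with a two-finger parallel gripper is mounted at the origin on a cart in front of the work surface, level with it; the furniture and walls round the work are solid. World frame = base frame: x ahead of the robot, y to its left, z up, the work surface at z = 0. Lengths are in m, angles in rad, forces in N, time in s.
With the tool pointing down it reaches from about 0.25 to 0.775 m from the base axis. Payload 4 kg.
Tool frame: the origin (TCP) lies on the centre line of the jaws, within the pads' length; the fingertips stand 25 mm ahead of it and the grasp point (between the pads) lies 6 mm ahead of it; z points along the fingers, y is the line along which they close (so a half turn about z gives the same grasp; the last joint's range is limited). The gripper opens to 94 mm and grips with 3 to 60 N. Pads are 16 mm wide; open, the fingers measure 119 mm over their backs; the gripper's body (75 mm by 177 mm) begins 78 mm behind the grasp point.
Start: joints at [-0.103, 0.087, 1.371, -0, 1.684, -0.103], TCP at [0.55, -0, 0.231] pointing down, gripper open.
Joint ranges: [-3.1, 3.1], [-0.76, 2.03], [0.27, 2.55], [-1.08, 4.22], [0.17, 2.65], [-2.57, 2.57]. Speed limits (rad/s): [2.79, 2.79, 3.14, 3.14, 3.14, 3.14].

## Interface

Orientations are given as [roll, pitch, yaw] about the fixed x, y, z axes, in that order (R = Rz(yaw) Ry(pitch) Rx(roll)).
In Python, from bench import sensors, optics, ticket gives the robot as it stands.
- The arm moves only by the tool send_rows, never from a script. Its argument "rows" is a list of rows, each a list of 6 numbers: the shift along the world's x, y, z in mm, then the turn, a rotation vector about the world's x, y, z in rad. In form: [[x, y, z, wx, wy, wz], ...]. A call has 1 to 8 rows; each row shifts and turns the commanded pose from where the row before left it; what a row does not reach is not made up. A row lasts 1/12 s, in which the tool goes at most 41.7 mm and 7.16 degrees, less where a joint would pass 70% of its speed; a pose out of reach is approached as far as the arm can. A call is refused whole if a number of a shift passes 41.7 or a number of a turn 0.125, either way. A call with a gripper value outside its range is refused whole. "grip" is the finger opening in mm, from 0 to 94, set as the call begins (left out, the last holds). The fingers move at their own pace and stop on an object; the grip force is fixed at half the most. Time passes only in rows, so rows that do not move let the fingers close. It gives the time, the measured TCP pose, the force, the opening and the grip force at its end, in the units of the state.
- sensors.get_obs(): the state, without advancing time (a new reading comes with each control period).
- optics.snapshot(name): name is "scene" or "side" or "wrist"; returns the picture (480x640x3 uint8, red, green, blue); there is no depth.
- optics.camera_model(name): a dict with "vertical_fov" (degrees; the focal length in pixels is half the picture's height over the tangent of half this angle, whatever the lens; pixels are square), "cx", "cy" (the principal point, pixels), "k1" (the pictures are not rectified: a ray, as slopes to the right and down, at radius r is drawn at 1 + k1 r^2 times it, then the intrinsics apply), "R" (3x3) and "t" (3): a world point X has camera coordinates R X + t. Camera axes: x right, y down, z forward; pixel columns grow to the right and rows downward; lengths in m; the calibration is good to about 2 mm. A picture is of the moment at which its call begins: read the wrist's pose just before it. camera_model takes no time and is no camera call; for the wrist camera it gives the pose at the moment of the call.
- ticket.close_job(): hands the job in; it is judged then, once.
The state is a dict: "time": time; "joint_positions": joint angles; "qvel": joint speeds; "joint_torque": joint torques, N m; "tool_pos": TCP position; "ee_rot": TCP orientation; "wrist_force": force on the tool from outside, world axes, zero at the start; "wrist_torque": the same for the moment, N m; "width": finger opening in m; "finger_force": force on a finger pad.
Only numpy, scipy, OpenCV 4.12 (cv2) and the standard library are available. Lean on these libraries where they do the work, as an engineer would, in place of code of your own. Each camera call takes 0.05 s, during which the arm holds its last target. There are 200 camera calls.

## Task

Slide the red dust cover of the aluminium test block fully open against its stop, then take the blue-handled inspection probe out of its stand and lower its thin rod down the middle of the brass guide bore until the mouth of the bore is level with the middle of the yellow band. The probe must never touch the block or its cover, and the loose tappet, spring and seal stay where they are. Finish while still holding the probe there: still, upright and centred in the bore, hanging from the gripper alone.

Things in the scene. Friction and masses are not known exactly. Their poses are not given: they have to be found in the camera images.
- test_block: fixed aluminium block 136 x 84 mm on a steel flange 165 x 110 x 10 mm; top face 80 mm above the bench. Origin under its centre at bench level, z up, x along its length and the cover's travel. Brass guide bush at x = -28 mm, y = 0, rim 82 mm above the bench: bore 28 mm wide, 72 mm deep. Rails along x beside the bore, inner edges 44 mm apart, tops 95 mm above the bench
- bore_mouth (a point): centre of the bore's mouth (82 mm above the bench), on the bore's axis; axes as the block's
- dust_cover (a joint): slide of the red dust cover (44 x 50 x 5 mm plate in the rails) along the block's +x: 0 = centred over the bore, 0.058 m = fully open against its stop, where the bore is wholly free. About 2.5 N of friction holds it where it is left
- cover_knob (a point): mid-height of the cover's black round knob: 16 mm in diameter, 26 mm tall, its top 12 mm above this point and 123 mm above the bench; moves with the cover, grip it from above
- probe_stand: grey stand, fixed to the bench: base 100 x 100 x 10 mm, two uprights, and a top plate 60 x 84 x 10 mm whose upper side is 118 mm above the bench, with a 14 mm hole in its middle. Origin under its centre at bench level, z up
- probe: rigid inspection probe, about 0.15 kg, hanging upright in the stand. Origin on its axis under its collar (36 mm wide, 6 mm thick) that rests on the stand; z up. Blue round handle 28 mm wide from z = 6 to 62 mm (grip it from above near z = 34 mm), black end to 68 mm; below, a steel rod 8 mm wide, 100 mm long; middle of the 20 mm yellow band 45 mm above the tip. Yaw is free
- probe_tip (a point): lower end of the probe's rod, 100 mm below the probe's origin
- tappet: loose grey bucket tappet, 41 mm diameter, 31 mm tall, origin under its centre; leave alone
- spring: loose valve spring, 30 mm diameter, 51 mm tall, standing, origin under its centre; leave alone
- seal: loose valve stem seal with a red-brown rubber top, 25 mm diameter, 19 mm tall, origin under its centre; leave alone
Not all that is in view belongs to the job. Leave any green look-alike of the probe alone. What is shaped like the probe_stand but brown is not meant.

How it is judged:
On the way, in this order (a step that is already met when the one before it is completed fails the run):
1. the dust cover is slid open, within 8 mm of its stop, with the probe still in its stand (value of joint dust_cover above 0.05 m and z of probe_tip in the frame of probe_stand below 0.05 m), for 0.2 s.
2. the probe is drawn up out of its stand (z of probe_tip in the frame of probe_stand above 0.118 m and contact force between the fingers and probe above 1 N), for 0.2 s.
3. the rod is down the bore to the yellow band, centred (z of probe_tip in the frame of bore_mouth between -0.057 and -0.033 m and horizontal distance between probe_tip and bore_mouth below 0.005 m and angle between probe's own z axis and vertical below 0.1 rad and value of joint dust_cover above 0.05 m), for 0.2 s.
At the end, for the whole second after the job is handed in: Cover within 8 mm of its stop. Fingers hold the probe (over 1 N), still (under 10 mm/s), upright within 0.1 rad, tip within 5 mm of the bore axis and 33 to 57 mm below its mouth, not touching block or cover (under 0.2 N). Tappet, spring, seal within 15 mm of their starts (all of step 3 and contact force between the fingers and probe above 1 N and contact force between probe and test_block below 0.2 N and linear speed of probe below 0.01 m/s and distance of each of tappet, spring, seal from where it was at the start of the episode below 0.015 m); the arm keeps its last pose, push and grip.
It fails at once if the probe touches the test block or its cover (more than 0.5 N) (contact force between probe and test_block above 0.5 N).
It fails at once if the tappet is pushed about (15 mm or more) (distance of tappet from where it was at the start of the episode above 0.015 m).
It fails at once if the spring is pushed about (15 mm or more) (distance of spring from where it was at the start of the episode above 0.015 m).
It fails at once if the seal is pushed about (15 mm or more) (distance of seal from where it was at the start of the episode above 0.015 m).
It also fails if it takes over 64 s, if anything falls off the work surface, if the arm or the gripper's body presses on something with over 40 N, if the wrist force passes 120 N, or if a joint passes its speed limit or range.

## Working session

There is one attempt and no reset: what is moved stays moved. The work goes in short steps, Python scripts to look and compute and a tool call to move; the robot and the scene stay as the last step left them, time stands still between calls to the robot, and variables do not carry over. Pictures are saved under pics/ and viewed, at most 10 in all, crops included, and the job is handed in when it is done.

Besides the shell and the picture viewer there is one more tool, called after "Request:" in YAML: its name, and indented under it one key for each argument. send_rows: Moves the arm, as the interface text tells. Its arguments: {"type":"object","properties":{"rows":{"type":"array"},"grip":{"type":"number"}},"required":["rows"]}

```bash
mkdir -p pics; cat > h.py <<'E'
import numpy as np, cv2
from bench import sensors, optics, ticket
def cam(n):
    m=optics.camera_model(n); f=240/np.tan(np.radians(m['vertical_fov'])/2)
    return dict(f=f,cx=m['cx'],cy=m['cy'],k=m['k1'],R=np.array(m['R']),t=np.array(m['t']))
def proj(c,X):
    p=np.atleast_2d(X)@c['R'].T+c['t']; s=p[:,:2]/p[:,2:]; s=s*(1+c['k']*(s**2).sum(1,keepdims=True))
    return s*c['f']+[c['cx'],c['cy']]
def ray(c,uv):
    d=(np.array(uv,float)-[c['cx'],c['cy']])/c['f']; s=d.copy()
    for _ in range(30): s=d/(1+c['k']*(s@s))
    return -c['R'].T@c['t'], c['R'].T@np.array([*s,1])
def onz(c,uv,z):
    o,d=ray(c,uv); return o+d*(z-o[2])/d[2]
def save(n,fn):
    im=optics.snapshot(n)[:,:,::-1]; cv2.imwrite('pics/'+fn,im); return im
E
python3 - <<'E'
from h import *
for n in('scene','side','wrist'):
    c=cam(n); save(n,n+'0.png'); print(n,c['f'],c['cx'],c['cy'],c['k'],-c['R'].T@c['t'],c['R'].tolist())
E
```

```text
scene 604.4710785401196 316.209105259771 237.22081283439059 -0.16911377346755493 [-0.10238781 -0.65027727  0.53057133] [[0.74795336430697, -0.6632421819292568, -0.025991785848675432], [-0.28442594881547195, -0.28488030623188754, -0.9153934076459392], [0.5997229730986658, 0.6920643172646201, -0.4017204703606128]]
side 564.4464590885127 310.84569042096194 249.39142576123618 -0.08947590751414244 [ 0.52598561 -0.75488289  0.59152191] [[0.9999859412567823, -0.005298397172759316, -0.0002104190733515393], [-0.002753497555986466, -0.48494647930052115, -0.8745394962294375], [0.004531615605488901, 0.8745277806916307, -0.4849542506861602]]
wrist 421.28951222911303 325.76272258527393 240.02795659068244 0.008769980404416858 [0.55105322 0.06698129 0.38429457] [[0.9999989488850292, 0.0006928626165098676, -0.0012736444688579989], [0.000969220754938688, -0.9727634464522305, 0.23179805404167678], [-0.0010783505768558925, -0.2317990448379254, -0.9727630955028364]]
```

View pics/scene0.png

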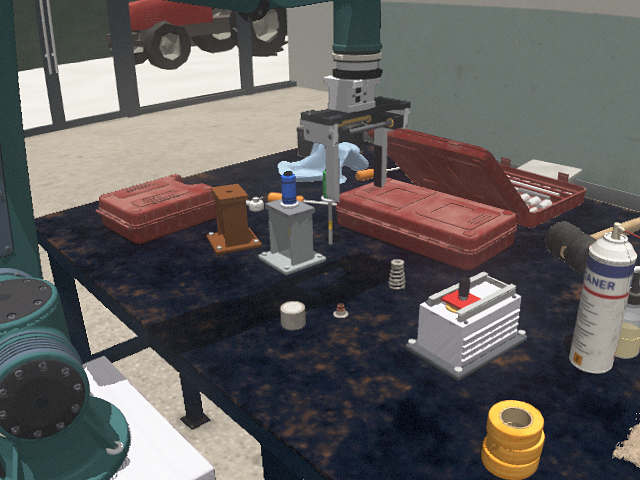

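View pics/side0.png

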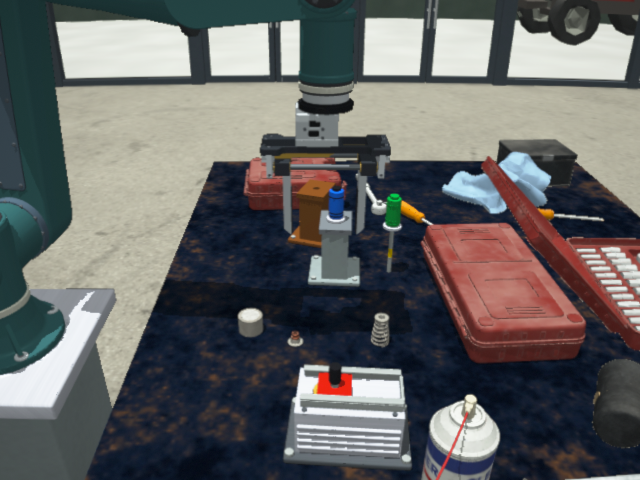

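View pics/wrist0.png

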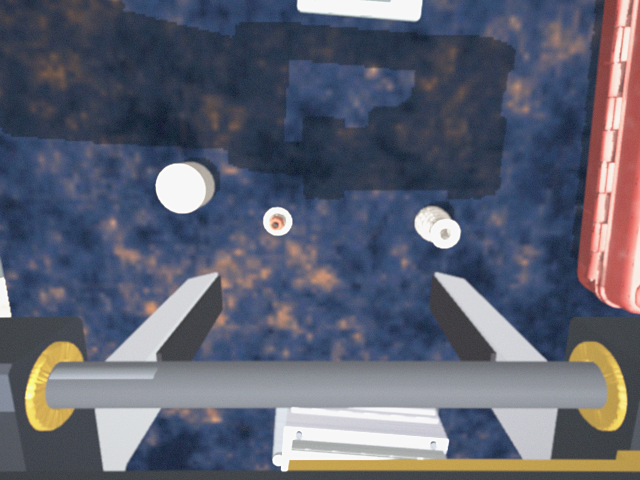

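The scene shows the block at the lower right: scene about (465,325), side about (348,415). Its cover sits slightly open, with brass visible on the left. The stand with the blue probe is at scene (292,235), side (336,245). The green look-alike and the brown stand are behind it. The tappet, seal and spring lie between the block and the stand. Next I'll enlarge crops to measure.

```bash
python3 - <<'E'
from h import *
print(sensors.get_obs())
s=cv2.imread('pics/side0.png'); c=cv2.imread('pics/scene0.png')
def cr(im,x,y): return cv2.resize(im[y:y+100,x:x+133],(400,300),interpolation=cv2.INTER_CUBIC)
cv2.imwrite('pics/c1.png',np.vstack([np.hstack([cr(s,282,358),cr(c,400,275)]),np.hstack([cr(s,270,180),cr(c,225,168)])]))
a,b=cam('side'),cam('scene')
for n,z,u,v in(('knob',.123,(335,367),(464,278)),('probetop',.186,(337,188),(289,172)),('tappet',.031,(250,313),(292,305)),('seal',.019,(295,333),(341,306)),('spring',.051,(380,316),(398,263))):
    print(n,onz(a,u,z).round(4),onz(b,v,z).round(4))
E
```

```text
{'time': 0.15, 'joint_positions': array([-1.03105075e-01,  8.78001697e-02,  1.37186922e+00,  1.15396966e-05,
        1.68360530e+00, -1.03120532e-01]), 'qvel': array([ 0.00071124, -0.00246097, -0.0049097 ,  0.00144594, -0.00151789,
       -0.00135444]), 'joint_torque': array([ 1.24418581e-03, -3.40636396e+01, -3.02795255e+01,  7.18983379e-02,
        3.04441026e-02, -1.11468453e-04]), 'tool_pos': array([5.49630927e-01, 3.45319567e-05, 2.29584070e-01]), 'ee_rot': array([-3.13992073e+00, -1.84552676e-04,  1.57081292e+00]), 'wrist_force': array([-0.43795627,  0.8783181 , -0.32453594]), 'wrist_torque': array([-0.05489304,  0.01321113, -0.00908834]), 'finger_force': 0.0, 'width': 0.094200733667206}
knob [ 0.5589 -0.2128  0.123 ] [ 0.5604 -0.2098  0.123 ]
probetop [0.5793 0.2098 0.186 ] [0.5795 0.2099 0.186 ]
tappet [0.4263 0.0329 0.031 ] [0.4311 0.0309 0.031 ]
seal [ 0.5036 -0.0073  0.019 ] [ 0.5008 -0.0125  0.019 ]
spring [ 0.6427 -0.0049  0.051 ] [ 0.6412 -0.0138  0.051 ]
```

View pics/c1.png

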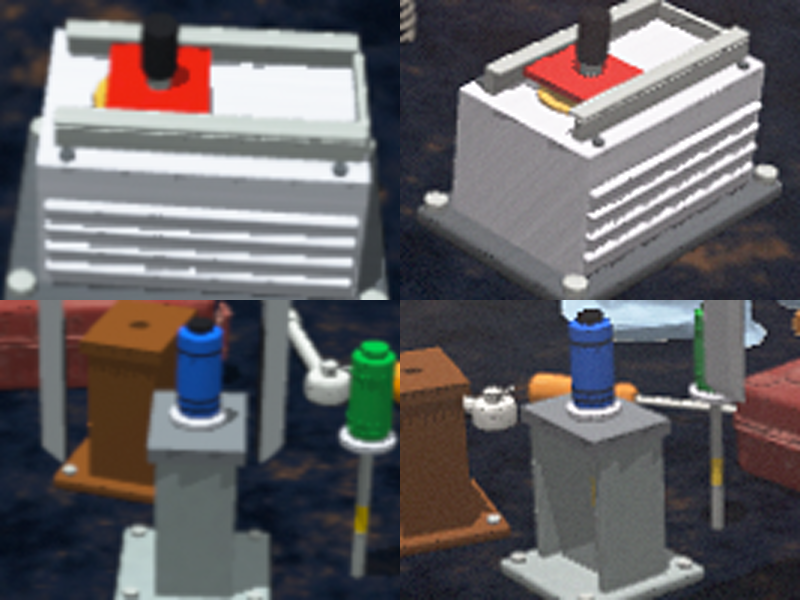

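Request:
send_rows:
  rows:
    - [2,-35,0,0,0,0]
    - [2,-35,0,0,0,0]
    - [2,-35,0,0,0,0]
    - [2,-35,0,0,0,0]
    - [2,-35,0,0,0,0]
    - [0,-35,0,0,0,0]
    - [0,-35,0,0,0,0]
    - [0,-35,0,0,0,0]

```text
time: 0.82
tool_pos: [0.5596, -0.2816, 0.23]
ee_rot: [-3.141, -0.001, 1.571]
wrist_force: [0.5, 0.2, -0.2]
width: 0.0941
finger_force: 0.0
```

Request:
send_rows:
  rows:
    - [0,0,0,0,0,0]
    - [0,0,0,0,0,0]
    - [0,0,0,0,0,0]
    - [0,0,0,0,0,0]

```text
time: 1.15
tool_pos: [0.5602, -0.2787, 0.2305]
ee_rot: [-3.142, -0.001, 1.572]
wrist_force: [-0.1, 0.5, 0.1]
width: 0.0937
finger_force: 0.0
```

```bash
python3 - <<'E'
from h import *
import pickle
o=sensors.get_obs();print(o['tool_pos'],o['ee_rot'],abs(o['qvel']).max())
c=cam('wrist'); im=save('wrist','w1.png'); pickle.dump(c,open('w1.pkl','wb'))
cv2.imwrite('pics/w1c.png',cv2.resize(im[20:320,120:520],(800,600),interpolation=cv2.INTER_CUBIC))
a,b=cam('side'),cam('scene')
for p in((394,197),(393,225),(389,272)):print(ray(a,p))
for p in((325,172+0),(462-225-0,0)): pass
print('greentip',onz(a,(389,272),0.018))
E
```

```text
[ 0.56018603 -0.27866747  0.23046008] [-3.14155667e+00 -7.13733148e-04  1.57227565e+00] 0.010685283888572275
(array([ 0.52598561, -0.75488289,  0.59152191]), array([ 0.15250885,  0.91888051, -0.40358933]))
(array([ 0.52598561, -0.75488289,  0.59152191]), array([ 0.15049933,  0.89475449, -0.44711503]))
(array([ 0.52598561, -0.75488289,  0.59152191]), array([ 0.14313988,  0.85433222, -0.52007809]))
greentip [0.6838347  0.18724147 0.018     ]
```

View pics/w1c.png

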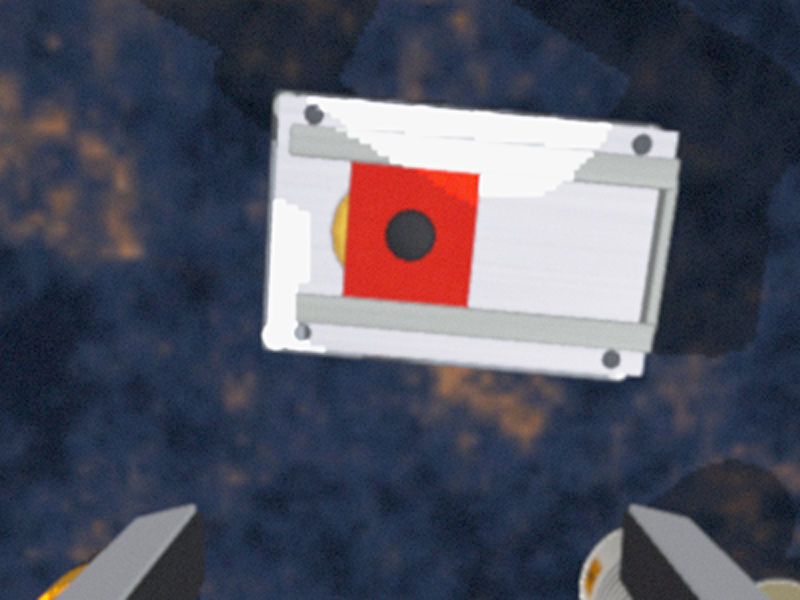

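The crop shows the block from above, turned slightly clockwise. The top corners are at (275,93), (680,131), (642,378) and (264,348), the knob at (410,235), and the end bar (the stop) is on the right. Now I'll fit the block pose.

```bash
python3 - <<'E'
from h import *
import pickle
from scipy.optimize import least_squares
c=pickle.load(open('w1.pkl','rb'))
px=lambda L:np.array(L,float)/2+[120,20]
cor=px([(275,93),(680,131),(642,378),(264,348)]); scr=px([(314,115),(642,145),(611,359),(303,332)])
sg=np.array([(-1,1),(1,1),(1,-1),(-1,-1)])
def W(p,xy,z): 
    C,S=np.cos(p[2]),np.sin(p[2]); xy=np.atleast_2d(xy); return np.c_[p[0]+C*xy[:,0]-S*xy[:,1],p[1]+S*xy[:,0]+C*xy[:,1],np.full(len(xy),z)]
r1=lambda p:(proj(c,W(p,sg*[.068,.042],.08))-cor).ravel()
r2=lambda p:(proj(c,W(p,sg*p[3:5],.08))-scr).ravel()
for r,x0 in((r1,[.58,-.21,-.07]),(r2,[.58,-.21,-.07,.058,.034])):
    s=least_squares(r,x0); p=s.x; k=onz(c,px((410,235)),.123)
    C,S=np.cos(p[2]),np.sin(p[2]); d=k[:2]-p[:2]
    print(p.round(4),s.fun.round(1),'bore',W(p,[-.028,0],.082).round(4),'knob',k.round(4),'in block',(C*d[0]+S*d[1]).round(4),(-S*d[0]+C*d[1]).round(4))
E
```

```text
[ 0.5806 -0.2124 -0.0826] [ 1.7  2.  -2.2  0.8 -1.3 -1.5  1.7 -2.1] bore [[ 0.5527 -0.2101  0.082 ]] knob [ 0.561  -0.2105  0.123 ] in block -0.0197 0.0003
[ 0.5813 -0.2123 -0.0841  0.0563  0.037 ] [ 0.3  0.  -0.1 -0.   0.1 -0.1 -0.3  0.1] bore [[ 0.5534 -0.2099  0.082 ]] knob [ 0.561  -0.2105  0.123 ] in block -0.0204 0.0001
```

Request:
send_rows:
  rows:
    - [0.5,34,0,0,0,-0.042]
    - [0.5,34,0,0,0,-0.042]
    - [0,0,-15,0,0,0]
    - [0,0,-20,0,0,0]
    - [0,0,-20,0,0,0]
    - [0,0,-20,0,0,0]
    - [0,0,-15,0,0,0]
    - [0,0,-5,0,0,0]

```text
time: 1.87
tool_pos: [0.5597, -0.2097, 0.1326]
ee_rot: [-3.137, -0.002, 1.489]
wrist_force: [-0.4, 0.9, -0.7]
width: 0.0937
finger_force: 0.0
```

Request:
send_rows:
  rows:
    - [0,0,-6,0,0,0]
    - [0,0,-4,0,0,0]
    - [0,0,0,0,0,0]
    - [0,0,0,0,0,0]

```text
time: 2.2
tool_pos: [0.5615, -0.212, 0.1265]
ee_rot: [3.14, 0.001, 1.487]
wrist_force: [1.1, 0.6, -0.3]
width: 0.0939
finger_force: 0.0
```

Request:
send_rows:
  rows:
    - [0,0,0,0,0,0]
    - [0,0,0,0,0,0]
    - [0,0,0,0,0,0]
    - [0,0,0,0,0,0]
    - [0,0,0,0,0,0]
    - [0,0,0,0,0,0]
  grip: 8

```text
time: 2.7
tool_pos: [0.561, -0.2121, 0.1256]
ee_rot: [3.141, 0.0, 1.487]
wrist_force: [1.0, -0.2, -0.7]
width: 0.0576
finger_force: 0.0
```

Request:
send_rows:
  rows:
    - [0,0,0,0,0,0]
    - [0,0,0,0,0,0]
    - [0,0,0,0,0,0]
    - [0,0,0,0,0,0]
    - [0,0,0,0,0,0]
    - [0,0,0,0,0,0]
    - [0,0,0,0,0,0]
    - [0,0,0,0,0,0]

```text
time: 3.37
tool_pos: [0.5605, -0.2119, 0.1254]
ee_rot: [-3.14, -0.0, 1.487]
wrist_force: [-1.1, 0.3, 1.6]
width: 0.0156
finger_force: 30.0
```

Request:
send_rows:
  rows:
    - [6,-0.5,0,0,0,0]
    - [8,-0.7,0,0,0,0]
    - [8,-0.7,0,0,0,0]
    - [8,-0.7,0,0,0,0]
    - [8,-0.7,0,0,0,0]
    - [4,-0.3,0,0,0,0]
    - [4,-0.3,0,0,0,0]
    - [0,0,0,0,0,0]

```text
time: 4.03
tool_pos: [0.6084, -0.2161, 0.1255]
ee_rot: [3.14, 0.0, 1.487]
wrist_force: [1.7, 0.4, -0.6]
width: 0.0151
finger_force: 30.0
```

Request:
send_rows:
  rows:
    - [2,-0.2,0,0,0,0]
    - [1,-0.1,0,0,0,0]
    - [1,-0.1,0,0,0,0]
    - [0,0,0,0,0,0]

```text
time: 4.37
tool_pos: [0.6094, -0.2161, 0.1255]
ee_rot: [-3.138, -0.0, 1.487]
wrist_force: [-5.2, 0.4, 2.6]
width: 0.0154
finger_force: 30.0
```

Request:
send_rows:
  rows:
    - [1,0,0,0,0,0]
    - [1,0,0,0,0,0]
    - [0,0,0,0,0,0]

```text
time: 4.62
tool_pos: [0.6096, -0.2162, 0.1254]
ee_rot: [-3.133, -0.0, 1.486]
wrist_force: [-11.4, 0.4, 5.2]
width: 0.0152
finger_force: 30.0
```

Request:
send_rows:
  rows:
    - [0,0,0,0,0,0]
    - [0,0,0,0,0,0]
    - [0,0,0,0,0,0]
    - [0,0,0,0,0,0]
    - [0,0,0,0,0,0]
    - [0,0,0,0,0,0]
  grip: 60

```text
time: 5.12
tool_pos: [0.6134, -0.2163, 0.1255]
ee_rot: [3.141, -0.0, 1.487]
wrist_force: [0.8, 0.3, -0.5]
width: 0.0516
finger_force: 0.0
```

Request:
send_rows:
  rows:
    - [0,0,10,0,0,0]
    - [0,0,30,0,0,0]
    - [0,0,40,0,0,0]
    - [0,-30,20,0,0,0]
    - [0,-35,5,0,0,0]
    - [0,0,0,0,0,0]
    - [0,0,0,0,0,0]
    - [0,0,0,0,0,0]
  grip: 94

```text
time: 5.78
tool_pos: [0.6129, -0.2811, 0.2302]
ee_rot: [-3.141, -0.001, 1.486]
wrist_force: [-0.4, 0.2, -0.5]
width: 0.094
finger_force: 0.0
```

```bash
python3 - <<'E'
from h import *
import pickle
o=sensors.get_obs();print(o['tool_pos'],o['ee_rot'],abs(o['qvel']).max())
c=cam('wrist'); im=save('wrist','w2.png'); pickle.dump(c,open('w2.pkl','wb'))
cv2.imwrite('pics/w2c.png',cv2.resize(im[20:320,120:520],(800,600),interpolation=cv2.INTER_CUBIC))
E
```

```text
[ 0.612887   -0.28106659  0.23022641] [-3.14114934e+00 -9.93416156e-04  1.48643120e+00] 0.02153689426991833
```

View pics/w2c.png

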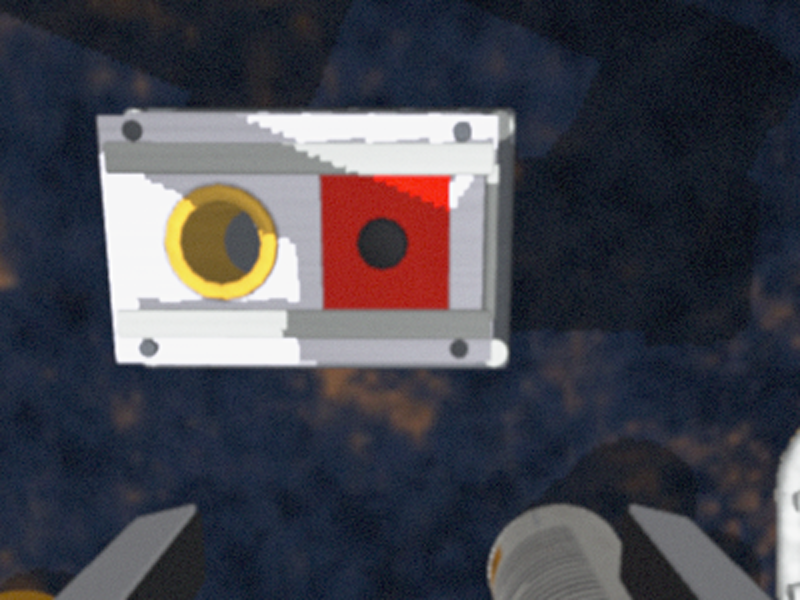

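The cover is now open against its stop: the block pushed back with 11 N. The brass ring is centred near (221,242) in the crop. Next I'll compute the bore position and the green probe's position.

```bash
python3 - <<'E'
from h import *
import pickle
c=pickle.load(open('w2.pkl','rb')); px=lambda a:np.array(a)/2+[120,20]
print('bore',onz(c,px((221.5,242)),.082)); print('knob',onz(c,px((382,243)),.123))
P=[onz(c,px(q),.08) for q in((132,130),(462,131),(459,348),(149,347))]
m=np.mean(P,0);print('centre',m, 'yaw',np.arctan2(*(P[1]-P[0])[1::-1]),np.arctan2(*(P[2]-P[3])[1::-1]))
a,b=cam('side'),cam('scene')
def tri(u,v):
    A=0;B=0
    for q,uv in((a,u),(b,v)):
        o,d=ray(q,uv);d/=np.linalg.norm(d);M=np.eye(3)-np.outer(d,d);A=A+M;B=B+M@o
    return np.linalg.solve(A,B)
print('green',tri((389.3,271.7),(330.7,243.7)),tri((394,195),(325,171)))
print('blue top',tri((337,187.5),(289,172)))
E
```

```text
bore [ 0.55353833 -0.2096928   0.082     ]
knob [ 0.61086942 -0.21466841  0.123     ]
centre [ 0.58089663 -0.21206962  0.08      ] yaw -0.08565843199342486 -0.08665624874284028
green [ 6.89445548e-01  2.17162135e-01 -4.24716220e-05] [0.68951717 0.23111322 0.16033629]
blue top [0.579289   0.20985552 0.18649542]
```

Request:
send_rows:
  rows:
    - [0,35,10,0,0,0]
    - [0,40,10,0,0,0]
    - [0,40,10,0,0,0]
    - [0,40,10,0,0,0]
    - [-5,40,10,0,0,0]
    - [-10,40,0,0,0,0]
    - [-10,40,0,0,0,0]
    - [-8,40,0,0,0,0]
  grip: 55

```text
time: 6.5
tool_pos: [0.5785, 0.0368, 0.2804]
ee_rot: [-3.141, -0.0, 1.489]
wrist_force: [0.9, 0.3, -0.1]
width: 0.0552
finger_force: 0.0
```

Request:
send_rows:
  rows:
    - [0,40,0,0,0,0]
    - [0,35,0,0,0,0]
    - [0,30,0,0,0,0]
    - [0,0,0,0,0,0]
    - [0,0,0,0,0,0]
    - [0,0,0,0,0,0]
    - [0,0,0,0,0,0]

```text
time: 7.08
tool_pos: [0.5798, 0.1379, 0.2803]
ee_rot: [-3.141, 0.001, 1.486]
wrist_force: [-0.8, -0.0, 0.4]
width: 0.0546
finger_force: 0.0
```

```bash
python3 - <<'E'
from h import *
import pickle
o=sensors.get_obs();print(o['tool_pos'],o['ee_rot'],abs(o['qvel']).max())
c=cam('wrist'); im=save('wrist','w3.png'); pickle.dump(c,open('w3.pkl','wb'))
cv2.imwrite('pics/w3c.png',cv2.resize(im[20:320,120:520],(800,600),interpolation=cv2.INTER_CUBIC))
E
```

```text
[0.57983805 0.13785904 0.28025613] [-3.14115015e+00  5.71849152e-04  1.48589781e+00] 0.01685308743503828
```

View pics/w3c.png

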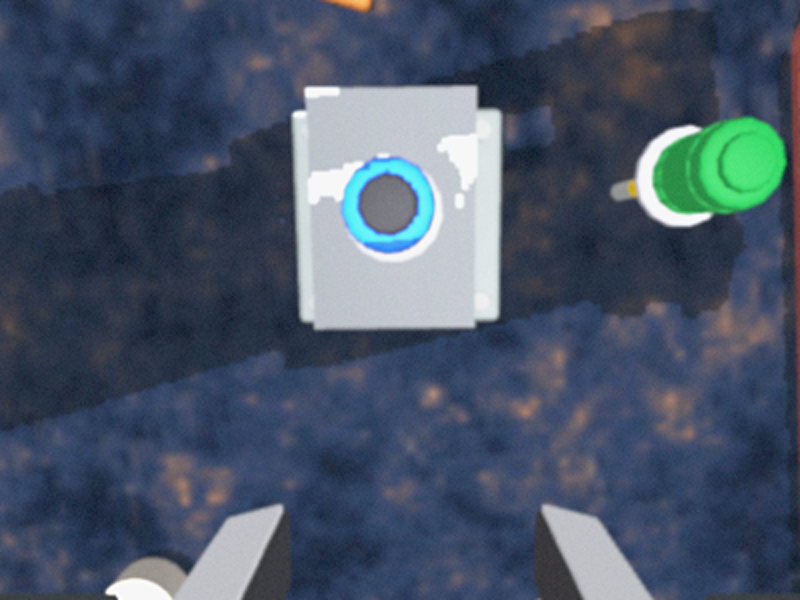

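The probe's black end is centred at crop (387,204), and the green one is well off to the right. The target is clear.

```bash
python3 - <<'E'
from h import *
import pickle
c=pickle.load(open('w3.pkl','rb')); px=lambda a:np.array(a)/2+[120,20]
print(onz(c,px((387,204)),.186),onz(c,px((388,203.5)),.180)); 
q=np.mean([onz(c,px(p),.118) for p in((305,86),(478,86),(476,328),(314,328))],0); print('plate',q)
E
```

```text
[0.58067534 0.21478176 0.186     ] [0.58083154 0.21514029 0.18      ]
plate [0.58107076 0.21489921 0.118     ]
```

Request:
send_rows:
  rows:
    - [0.5,38,0,0,0,0]
    - [0.5,38,0,0,0,0]
    - [0,1,0,0,0,0]
    - [0,0,0,0,0,0]
    - [0,0,0,0,0,0]
    - [0,0,-20,0,0,0]
    - [0,0,-30,0,0,0]
    - [0,0,-30,0,0,0]

```text
time: 7.8
tool_pos: [0.5822, 0.2138, 0.2015]
ee_rot: [3.137, -0.001, 1.484]
wrist_force: [1.7, 0.3, 0.3]
width: 0.0547
finger_force: 0.0
```

Request:
send_rows:
  rows:
    - [0,0,-20,0,0,0]
    - [0,0,-12,0,0,0]
    - [0,0,-6,0,0,0]
    - [0,0,-4,0,0,0]
    - [0,0,0,0,0,0]
    - [0,0,0,0,0,0]

```text
time: 8.3
tool_pos: [0.5819, 0.2156, 0.1602]
ee_rot: [3.139, -0.001, 1.486]
wrist_force: [0.2, -0.7, 0.0]
width: 0.0549
finger_force: 0.0
```

Request:
send_rows:
  rows:
    - [-1,-0.5,-1.5,0,0,0]
    - [0,0,0,0,0,0]
    - [0,0,0,0,0,0]
    - [0,0,0,0,0,0]
    - [0,0,0,0,0,0]
    - [0,0,0,0,0,0]
    - [0,0,0,0,0,0]
    - [0,0,0,0,0,0]
  grip: 15

```text
time: 8.97
tool_pos: [0.58, 0.2154, 0.1575]
ee_rot: [3.141, -0.0, 1.487]
wrist_force: [-1.4, 0.5, 1.8]
width: 0.0279
finger_force: 30.0
```

Request:
send_rows:
  rows:
    - [0,0,0,0,0,0]
    - [0,0,0,0,0,0]
    - [0,0,0,0,0,0]
    - [0,0,0,0,0,0]

```text
time: 9.3
tool_pos: [0.58, 0.2153, 0.1574]
ee_rot: [3.141, -0.0, 1.487]
wrist_force: [-2.4, 0.5, 4.5]
width: 0.0277
finger_force: 30.0
```

Request:
send_rows:
  rows:
    - [0,0,5,0,0,0]
    - [0,0,12,0,0,0]
    - [0,0,20,0,0,0]
    - [0,0,25,0,0,0]
    - [0,0,25,0,0,0]
    - [0,0,25,0,0,0]
    - [0,0,15,0,0,0]
    - [0,0,8,0,0,0]

```text
time: 9.97
tool_pos: [0.581, 0.2152, 0.2957]
ee_rot: [3.136, -0.002, 1.487]
wrist_force: [0.6, -1.0, -2.7]
width: 0.0275
finger_force: 30.0
```

Request:
send_rows:
  rows:
    - [0,0,0,0,0,0]
    - [0,0,0,0,0,0]
    - [0,0,0,0,0,0]
    - [0,0,0,0,0,0]
    - [0,-10,0,0,0,0]
    - [0,-20,0,0,0,0]
    - [-2,-25,0,0,0,0]
    - [-2,-30,0,0,0,0]

```text
time: 10.63
tool_pos: [0.5755, 0.1296, 0.2908]
ee_rot: [-3.14, 0.0, 1.489]
wrist_force: [1.4, -0.1, -1.4]
width: 0.0274
finger_force: 30.0
```

Request:
send_rows:
  rows:
    - [-3,-30,0,0,0,0]
    - [-3,-30,0,0,0,0]
    - [-3,-30,0,0,0,0]
    - [-3,-30,0,0,0,0]
    - [-3,-30,0,0,0,0]
    - [-3,-30,0,0,0,0]
    - [-2,-30,0,0,0,0]
    - [-2,-30,0,0,0,0]

```text
time: 11.3
tool_pos: [0.553, -0.1118, 0.2914]
ee_rot: [-3.141, 0.0, 1.486]
wrist_force: [0.8, 0.2, -1.7]
width: 0.0276
finger_force: 30.0
```

Request:
send_rows:
  rows:
    - [0,-30,0,0,0,0]
    - [0,-30,0,0,0,0]
    - [0,-20,0,0,0,0]
    - [0,-12,0,0,0,0]
    - [0,-8,0,0,0,0]
    - [0,0,0,0,0,0]
    - [0,0,0,0,0,0]
    - [0,0,0,0,0,0]

```text
time: 11.97
tool_pos: [0.5541, -0.2086, 0.2921]
ee_rot: [3.141, -0.001, 1.488]
wrist_force: [0.6, 0.1, -0.8]
width: 0.0274
finger_force: 30.0
```

```bash
python3 - <<'E'
from h import *
import pickle
o=sensors.get_obs();print(o['tool_pos'],o['ee_rot'],abs(o['qvel']).max(),o['width'])
t=np.array([.5535,-.2097,0])
def cr(im,x,y): return cv2.resize(im[y:y+150,x:x+100],(400,600),interpolation=cv2.INTER_CUBIC)
s=save('side','s4.png');b=save('scene','b4.png')
tip=o['tool_pos']-[0,0,.1394]
for n in('side','scene'):
    c=cam(n);q=proj(c,np.array([tip,tip+[0,0,.1],o['tool_pos'],[.5535,-.2097,.082]]));print(n,q.round(1).tolist())
cv2.imwrite('pics/s4c.png',np.hstack([cr(s,280,260),cr(b,405,170)]))
E
```

```text
[ 0.5541284  -0.20864834  0.2921    ] [ 3.14144228e+00 -5.89014842e-04  1.48824135e+00] 0.006918574438454675 0.02735533731080899
side [[331.5, 346.2], [333.1, 276.9], [333.8, 246.6], [330.0, 389.8]]
scene [[462.4, 260.7], [467.5, 194.4], [469.4, 166.5], [459.0, 304.2]]
```

View pics/s4c.png

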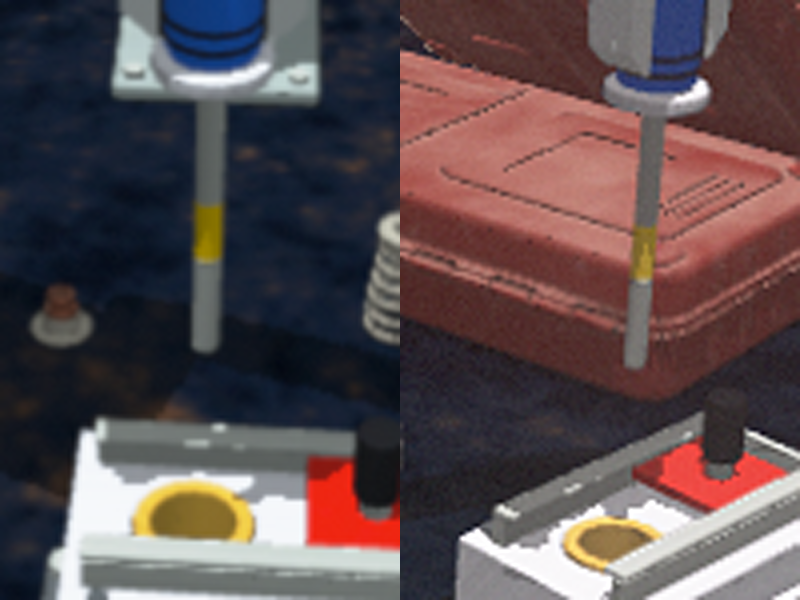

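The side view shows the rod upright with its tip at about (331.5,347); the scene view puts it at about (463.8,260.7). Against the bore ring this suggests the bore lies about 2 mm less in x than the wrist camera gave. I'll correct for that, come down to just above the mouth, and re-measure.

Request:
send_rows:
  rows:
    - [-1.3,-0.2,0,0,0,0]
    - [-1.2,-0.2,0,0,0,0]
    - [0,0,-10,0,0,0]
    - [0,0,-15,0,0,0]
    - [0,0,-13,0,0,0]
    - [0,0,-7,0,0,0]
    - [0,0,0,0,0,0]
    - [0,0,0,0,0,0]

```text
time: 12.73
tool_pos: [0.5513, -0.21, 0.2464]
ee_rot: [-3.141, -0.0, 1.487]
wrist_force: [-0.5, -0.2, -1.8]
width: 0.0276
finger_force: 30.0
```

Request:
send_rows:
  rows:
    - [0,0,0,0,0,0]
    - [0,0,0,0,0,0]
    - [0,0,0,0,0,0]
    - [0,0,0,0,0,0]

```text
time: 13.07
tool_pos: [0.5518, -0.2104, 0.2478]
ee_rot: [3.14, 0.001, 1.487]
wrist_force: [0.0, -0.5, -2.4]
width: 0.0273
finger_force: 30.0
```

```bash
python3 - <<'E'
from h import *
o=sensors.get_obs();print(o['tool_pos'],o['ee_rot'],o['width'])
s=save('side','s5.png');b=save('scene','b5.png')
def cr(im,x,y): return cv2.resize(im[y:y+75,x:x+50],(400,600),interpolation=cv2.INTER_CUBIC)
tip=o['tool_pos']-[0,0,.1394]
th=np.linspace(0,6.283,200)
for n in('side','scene'):
    c=cam(n);B=np.array([.5535,-.2097,.082]);q=proj(c,np.array([tip,B]));e=proj(c,B+np.c_[np.cos(th)*.014,np.sin(th)*.014,0*th])
    print(n,q.round(1).tolist(),'inner ext',e.min(0).round(1),e.max(0).round(1), 'dx',(proj(c,B+[.001,0,0])-proj(c,B)).round(2),'dy',(proj(c,B+[0,.001,0])-proj(c,B)).round(2))
cv2.imwrite('pics/s5c.png',np.hstack([cr(s,305,335),cr(b,435,255)]))
E
```

```text
[ 0.55178956 -0.21036486  0.247837  ] [3.14011688e+00 5.61581250e-04 1.48673184e+00] 0.027341867292483793
side [[329.0, 374.6], [330.0, 389.8]] inner ext [319.2 382.4] [340.9 397.5] dx [[ 0.77 -0.  ]] dy [[-0.03 -0.54]]
scene [[460.1, 289.0], [459.0, 304.2]] inner ext [449.5 299.5] [468.6 309.1] dx [[ 0.4  -0.24]] dy [[-0.55 -0.24]]
```

View pics/s5c.png

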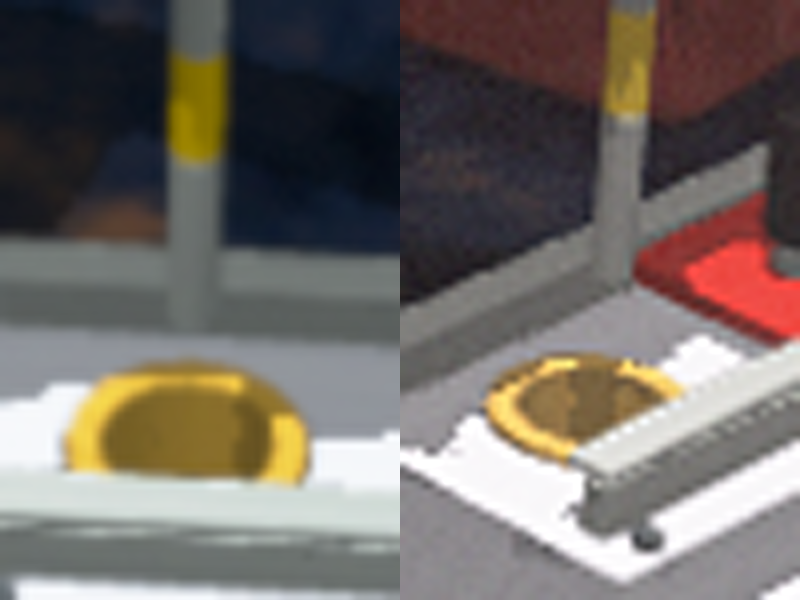

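The side and scene crops put the tip just above the mouth. In x it agrees: bore at side u≈328.4, tip ≈328.9. The y offset is still ambiguous, so I'll use the wrist camera, which looks past the collar onto the mouth.

```bash
python3 - <<'E'
from h import *
import pickle
o=sensors.get_obs();print(o['tool_pos'])
c=cam('wrist'); im=save('wrist','w6.png'); pickle.dump((c,o['tool_pos']),open('w6.pkl','wb'))
tip=o['tool_pos']-[0,0,.1394]
q=proj(c,np.array([tip,tip+[0,0,.1],[.5535,-.2097,.082],o['tool_pos']]));print(q.round(1))
x,y=(q[2]-[80,60]).astype(int); print(x,y)
cv2.imwrite('pics/w6c.png',cv2.resize(im[y:y+120,x:x+160],(800,600),interpolation=cv2.INTER_CUBIC))
E
```

```text
[ 0.55165882 -0.21028569  0.2474429 ]
[[323.6 235.8]
 [322.9 281.6]
 [326.  227.4]
 [322.4 314.4]]
246 167
```

View pics/w6c.png

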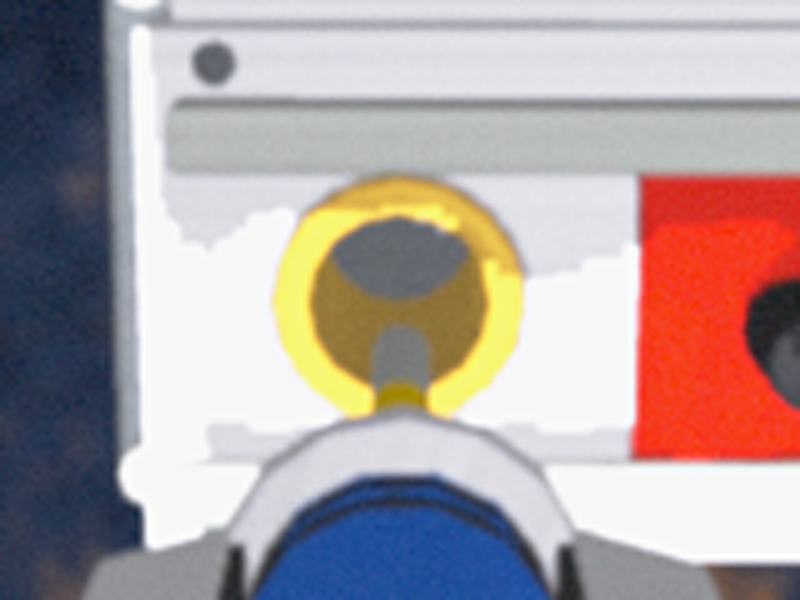

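The wrist view shows the bore mouth centred at crop (399.5,301) and the tip's end disc at about (401.5,349). So x is centred and the tip needs about 2 mm more in +y. Then I lower it 71 mm.

Request:
send_rows:
  rows:
    - [-0.2,1.9,0,0,0,0]
    - [0,0,0,0,0,0]
    - [0,0,-6,0,0,0]
    - [0,0,-10,0,0,0]
    - [0,0,-10,0,0,0]
    - [0,0,-10,0,0,0]
    - [0,0,0,0,0,0]
    - [0,0,0,0,0,0]

```text
time: 13.88
tool_pos: [0.5506, -0.208, 0.2092]
ee_rot: [-3.139, -0.001, 1.487]
wrist_force: [-0.2, -0.1, -1.3]
width: 0.0277
finger_force: 30.0
```

Request:
send_rows:
  rows:
    - [0,0,-8,0,0,0]
    - [0,0,-10,0,0,0]
    - [0,0,-10,0,0,0]
    - [0,0,-5,0,0,0]
    - [0,0,-2,0,0,0]
    - [0,0,0,0,0,0]
    - [0,0,0,0,0,0]
    - [0,0,0,0,0,0]

```text
time: 14.55
tool_pos: [0.5516, -0.2085, 0.1766]
ee_rot: [3.14, 0.0, 1.487]
wrist_force: [-0.1, -0.4, -0.9]
width: 0.028
finger_force: 30.0
```

Request:
send_rows:
  rows:
    - [0,0,0,0,0,0]
    - [0,0,0,0,0,0]
    - [0,0,0,0,0,0]
    - [0,0,0,0,0,0]
    - [0,0,0,0,0,0]
    - [0,0,0,0,0,0]

```text
time: 15.05
tool_pos: [0.5513, -0.2083, 0.176]
ee_rot: [3.141, 0.0, 1.487]
wrist_force: [0.5, -0.6, -1.5]
width: 0.0273
finger_force: 30.0
```

```bash
python3 - <<'E'
from h import *
o=sensors.get_obs();print(o['tool_pos'],o['ee_rot'],o['width'],o['finger_force'],abs(o['qvel']).max())
# yellow band rows / rod columns in side+scene, without viewing: profile of band colour near the mouth
for n,(x,y) in(('side',(310,340)),('scene',(440,265))):
    im=save(n,n+'7.png'); h=cv2.cvtColor(im,cv2.COLOR_BGR2HSV)[y:y+65,x:x+45]
    m=(h[...,0]>15)&(h[...,0]<35)&(h[...,1]>140)
    print(n)
    for r in range(0,65,2): print(y+r,''.join('#' if v else '.' for v in m[r]))
E
```

```text
[ 0.55130904 -0.20831485  0.1760275 ] [3.14146688e+00 1.40311386e-05 1.48678126e+00] 0.027290673931382473 29.999684393405914 0.0017245973242897524
side
340 .............................................
342 .............................................
344 .............................................
346 .............................................
348 .............................................
350 .............................................
352 .............................................
354 .............................................
356 .............................................
358 .............................................
360 .............................................
362 .............................................
364 .............................................
366 .............................................
368 .............................................
370 .............................................
372 .............................................
374 .............................................
376 ............................................
[... 1657 characters left out ...]

303 ................######......##...............
305 ................#####........................
307 ................#####........................
309 .........#.....###...........................
311 .............###.............................
313 .............................................
315 .............................................
317 .............................................
319 .............................................
321 .............................................
323 .............................................
325 .............................................
327 .............................................
329 .............................................
```

```bash
python3 -c "
from h import *
print(ticket.close_job())"
```

```text
the job is handed in; nothing more can be done
None
```

The job is handed in, with no verdict returned: the cover is open against its stop, and the probe hangs still from the gripper in the bore, within about 1–2 mm of centre, with the yellow band at the mouth.

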